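Cover the beaker with the cover that fits

TASK

The plastic beaker has to be covered before it is put away. Two covers lie on the bench: take the one that fits and set it down on the beaker (do not drop it), so that its step is inside the mouth and its flange lies level on the rim all round, then let go. The beaker stays upright where it stands, and the other cover and the bottles are left alone.

Things in the scene. Friction and masses are not known exactly. Their poses are not given: they have to be found in the camera images.
- beaker: Open round translucent white plastic beaker standing loose on the bench, 92 mm high, 76 mm across the rim, mouth at least 62 mm across inside, about 0.12 kg. Origin: centre of its underside; z up, rim plane at z = 92 mm.
- small_cover: Loose white cover that fits: round flange 86 mm across; under it a locating step 54 mm across, on which it stands; centred on top a round upright knob 24 mm across. About 0.06 kg. Origin: centre of the step's underside, z up: step z 0-8 mm, flange 8-13, knob 13-39. Seated, its origin is 84 mm above the beaker's. It lies in either of the covers' two places.
- large_cover: The other loose white plastic cover, same form and same knob, but the flange is 112 mm across and the step 86 mm, too wide for the beaker's mouth. Origin: centre of the step's underside, z up. Leave it.
- brown_bottle: Bystander: small loose amber bottle, 34 mm across, 59 mm high; origin at the centre of its underside.
- white_bottle: Bystander: loose white plastic bottle with a ribbed cap, 47 mm across, 98 mm high; origin at the centre of its underside.
There are look-alikes about, which are no part of the job. What is shaped like the small_cover but orange, turquoise or yellow is not meant.

How it is judged:
By the outcome, as a careful person would: the job done as asked, in the order asked, and still so for the second after the job is handed in, with the robot touching nothing.
It also fails if it takes over 38 s, if anything falls off the work surface, if the arm or the gripper's body presses on something with over 40 N, if the wrist force passes 120 N, or if a joint passes its speed limit or range.

ROBOT

A 7-joint arm with a two-finger parallel gripper is mounted at the origin on a cart in front of the work surface, level with it; the furniture and walls round the work are solid. World frame = base frame: x ahead of the robot, y to its left, z up, the work surface at z = 0. Lengths are in m, angles in rad, forces in N, time in s.
With the tool pointing down it reaches from about 0.425 to 0.925 m from the base axis. Payload 6.8 kg.
Tool frame: the origin (TCP) lies between the finger pads; the fingertips stand finger_overhang ahead of it and the grasp point (between the pads) lies 6 mm ahead of it (finger_overhang is the distance from the TCP to the fingertips, in m); z points along the fingers, y is the line along which they close (so a half turn about z gives the same grasp; the last joint's range is limited). The gripper opens to 85 mm and grips with 20 to 120 N. Pads are 22 mm wide; open, the fingers measure 114 mm over their backs; the gripper's body (76 mm by 85 mm) begins 54 mm behind the grasp point. The pads swing forward as they close: fully open they stand 13 mm farther back than shut.
Start: joints at [1.035, 0.477, 0.022, 1.555, -0.011, 1.109, -0.083], TCP at [0.28, -0.614, 0.256] pointing down, gripper open.
Joint ranges: [-2.96, 2.96], [-0.34, 2.1], [-1.41, 1.46], [0.24, 2.44], [-1.37, 4.51], [0.17, 1.92], [-2.96, 2.96]. Speed limits (rad/s): [2.39, 2.39, 3.14, 3.14, 3.14, 3.14, 3.14].

INTERFACE

Orientations are given as a unit quaternion [w, x, y, z].
In Python, from station import * gives the robot as it stands.
- The arm moves only by the tool drive_tool, never from a script. Its argument "increments" is a list of rows, each an object of numbers: "claw": the finger opening in m, from 0 to 0.0854; "dx", "dy", "dz": the shift along the tool's x, y, z in m; "wx", "wy", "wz": the turn, a rotation vector about the tool's x, y, z in degrees. A call has 1 to 20 rows; each row shifts and turns the commanded pose from where the row before left it, along the tool's axes as they then stand; what a row does not reach is not made up. A row lasts 1/8 s, in which the tool goes at most 62.5 mm and 10.7 degrees, less where a joint would pass 70% of its speed; a pose out of reach is approached as far as the arm can. A call with a gripper value outside its range is refused whole. The fingers move at their own pace and stop on an object; "newtons" is the grip in N (left out, the last holds). Time passes only in rows, so rows that do not move let the fingers close. It gives the time, the measured TCP pose, the force, the opening and the grip force at its end, in the units of the state.
- get_obs(): the state, without advancing time (a new reading comes with each control period).
- read_camera(name): name is "side" or "top"; returns (picture, depth): 384x512x3 uint8, red, green, blue; 384x512 float32, m along the optical axis (not along the pixel's ray), 0 where there is no reading.
- calibration(name): a dict with "intrinsics" (3x3 intrinsics, pixels), "R" (3x3) and "t" (3): a world point X has camera coordinates R X + t. Camera axes: x right, y down, z forward; pixel columns grow to the right and rows downward; lengths in m; the calibration is good to about 2 mm. A picture is of the moment at which its call begins. calibration takes no time and is no camera call.
- hand_in(): hands the job in; it is judged then, once.
The state is a dict: "t": time; "q": joint angles; "joint_vel": joint speeds; "joint_torque": joint torques, N m; "eef_pos": TCP position; "tool_rot": TCP orientation; "contact_force": force on the tool from outside, world axes, zero at the start; "torque": the same for the moment, N m; "gripper_width": opening from 0.0 (shut) to 1.0 (fully open); "grasp_force": force on a finger pad.
Only numpy, scipy, OpenCV 4.12 (cv2) and the standard library are available. Lean on these libraries where they do the work, as an engineer would, in place of code of your own. Each camera call takes 0.05 s, during which the arm holds its last target. There are 200 camera calls.

## Working session

There is one attempt and no reset: what is moved stays moved. The work goes in short steps, Python scripts to look and compute and a tool call to move; the robot and the scene stay as the last step left them, time stands still between calls to the robot, and variables do not carry over. Pictures are saved under pics/ and viewed, at most 10 in all, crops included, and the job is handed in when it is done.

Besides the shell and the picture viewer there is one more tool, called after "Call:" by a JSON object that holds its "name" and its "arguments", one argument or row to a line. drive_tool: Moves the arm, as the interface text tells. Its arguments: {"type":"object","properties":{"increments":{"type":"array","items":{"type":"object","properties":{"claw":{"type":"number"},"dx":{"type":"number"},"dy":{"type":"number"},"dz":{"type":"number"},"wx":{"type":"number"},"wy":{"type":"number"},"wz":{"type":"number"}}}},"newtons":{"type":"number"}},"required":["increments"]}

```bash
mkdir -p pics; cat > h.py <<'E'
from station import *
import numpy as np, cv2
def ray(name,u,v,z):
    c=calibration(name);K,R,t=[np.array(c[k]) for k in("intrinsics","R","t")]
    o=-R.T@t; d=R.T@np.linalg.inv(K)@np.array([u,v,1.]); return o+d*(z-o[2])/d[2]
def world(name,depth):
    c=calibration(name);K,R,t=[np.array(c[k]) for k in("intrinsics","R","t")]
    v,u=np.mgrid[:384,:512]; p=np.stack([u,v,np.ones_like(u)],-1)@np.linalg.inv(K).T*depth[...,None]
    return (p-t)@R
E
python3 - <<'E'
from h import *
for n in("top","side"):
    p,d=read_camera(n); cv2.imwrite(f"pics/{n}0.png",p[...,::-1]); np.save(n+"0.npy",d); np.save(n+"p0.npy",p)
o=get_obs(); print({k:o[k] for k in("t","eef_pos","tool_rot","gripper_width","contact_force")})
try: print(finger_overhang)
except Exception as e: print(e)
for n in("top","side"):
    c=calibration(n); print(n,-np.array(c["R"]).T@c["t"])
E
```

```text
{'t': 0.1, 'eef_pos': array([ 0.27983273, -0.61373286,  0.25543514]), 'tool_rot': array([-7.78523773e-04,  9.77207077e-01,  2.12286753e-01, -2.37156660e-04]), 'gripper_width': 1.0031697482261315, 'contact_force': array([0.05829154, 0.56717351, 0.72780603])}
0.025
top [ 0.37655148 -0.00628259  1.50579799]
side [0.55762493 1.05970988 0.47605635]
```

View pics/top0.png

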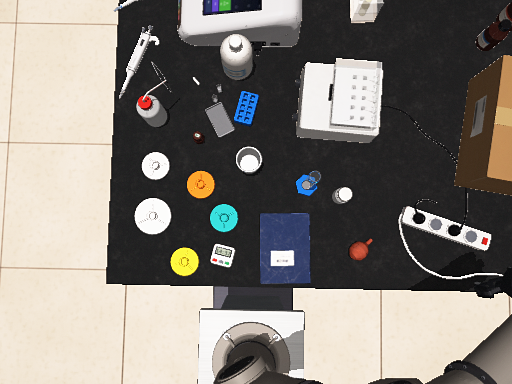

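View pics/side0.png

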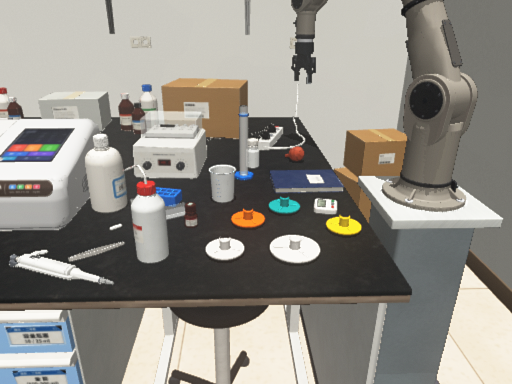

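The top picture shows two white covers, at (155,166) and (153,216). It also shows look-alikes: orange (200,184), turquoise (224,218) and yellow (185,262). The beaker is at (249,159), and a tall blue cylinder stands at (307,185). The side picture shows the white covers at (225,247) and (295,248), with the beaker at (222,183). I choose the white cover that looks smaller, at top (155,166), and will check it by size and in a crop.

```bash
cat > m.py <<'E'
from h import *
def circ(p,c,z,r=28,lo=110):
    hsv=cv2.cvtColor(p,cv2.COLOR_RGB2HSV); m=((hsv[...,2]>lo)&(hsv[...,1]<70)).astype(np.uint8)
    w=np.zeros_like(m); cv2.circle(w,c,r,1,-1)
    cs=cv2.findContours(m*w,cv2.RETR_EXTERNAL,cv2.CHAIN_APPROX_NONE)[0]
    k=max(cs,key=cv2.contourArea)[:,0]
    P=np.array([ray("top",u,v,z)[:2] for u,v in k]).astype(np.float32)
    (x,y),_,_=e=cv2.fitEllipse(P); return e
E
python3 - <<'E'
from m import *
p=np.load("topp0.npy"); d=np.load("top0.npy"); W=world("top",d)
for n,c,z,r in(("A",(155,166),.013,22),("B",(153,216),.013,25),("beaker",(249,159),.092,19)):
    print(n,np.round(circ(p,c,z,r)[:2],4))
def top(u,v,r):
    q=W[v-r:v+r,u-r:u+r].reshape(-1,3); q=q[np.isfinite(q).all(1)]; return np.round(q[q[:,2].argmax()],3)
for n,u,v,r in(("knobA",155,166,5),("knobB",153,216,5),("beaker",249,159,14),("cyl",307,185,18),("wb",342,195,10),("brown",198,137,7),("red",150,108,18),("orange",200,184,12)): print(n,top(u,v,r))
q=W[:,:,:];mask=(q[...,2]>.015)&(abs(q[...,0]-W[166,155,0])<.02)&(abs(q[...,1]-W[166,155,1])<.02);print("knobA med",np.median(q[mask],0))
s=np.load("sidep0.npy")
a=cv2.resize(p[120:260,110:290],None,fx=3,fy=3,interpolation=cv2.INTER_CUBIC);b=cv2.resize(s[150:270,190:350],(0,0),fx=1,fy=1)
cv2.imwrite("pics/crop.png",a[...,::-1])
E
```

```text
A [[0.587  0.3038]
 [0.083  0.0846]]
B [[0.4318 0.3066]
 [0.1095 0.1097]]
beaker [[0.6001 0.0147]
 [0.0739 0.0752]]
knobA [0.584 0.292 0.043]
knobB [0.433 0.295 0.045]
beaker [0.578 0.044 0.1  ]
cyl [ 0.377 -0.006  1.506]
wb [ 0.377 -0.006  1.506]
brown [0.683 0.174 0.066]
red [ 0.377 -0.006  1.506]
orange [ 0.377 -0.006  1.506]
knobA med [0.58790481 0.30219859 0.01812914]
```

View pics/crop.png

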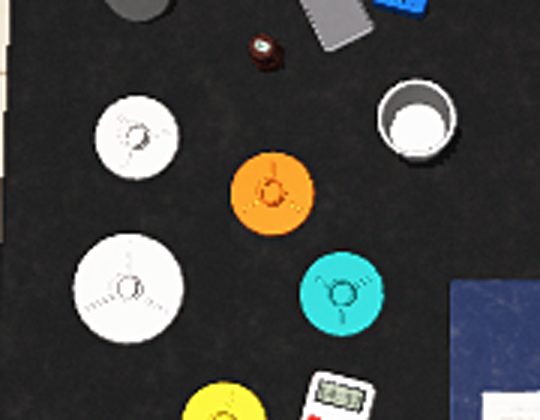

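The crop confirms that A, at top (155,166), is the white cover with the 84–86 mm flange. B at (153,216) is 110 mm across, and the others are coloured. Before moving I'll check how tall the cylinder is and work out tool-axis distances.

```bash
cat >> h.py <<'E'
from scipy.spatial.transform import Rotation as Ro
def togo(x,y,z):
    o=get_obs(); q=o["tool_rot"]; R=Ro.from_quat([q[1],q[2],q[3],q[0]]).as_matrix()
    print("t",o["t"],"pos",o["eef_pos"].round(4),"togo tool mm",((R.T@(np.array([x,y,z])-o["eef_pos"]))*1000).round(1),"ztool",R[:,2].round(4),"q",np.round(o["q"],2))
E
python3 - <<'E'
from h import *
b=ray("top",306,186,.01);print("cyl base",b)
c=calibration("side");o=-np.array(c["R"]).T@c["t"]
for v in(108,176):
    r=ray("side",243,v,.1);d=r-o;print(v,(o+d*(b[1]-o[1])/d[1]).round(3))
togo(.30,-.5,.42);togo(.587,.304,.25);togo(.587,.304,.12)
E
```

```text
cyl base [ 0.5323116  -0.16318751  0.01      ]
108 [ 0.536 -0.163  0.226]
176 [ 0.536 -0.163 -0.001]
t 0.1 pos [ 0.2798 -0.6137  0.2554] togo tool mm [  65.5  -95.4 -164.4] ztool [-8.0e-04  1.4e-03 -1.0e+00] q [ 1.03  0.48  0.02  1.56 -0.01  1.11 -0.08]
t 0.1 pos [ 0.2798 -0.6137  0.2554] togo tool mm [ 660.2 -707.6    6.5] ztool [-8.0e-04  1.4e-03 -1.0e+00] q [ 1.03  0.48  0.02  1.56 -0.01  1.11 -0.08]
t 0.1 pos [ 0.2798 -0.6137  0.2554] togo tool mm [ 660.3 -707.4  136.5] ztool [-8.0e-04  1.4e-03 -1.0e+00] q [ 1.03  0.48  0.02  1.56 -0.01  1.11 -0.08]
```

Call:
{"name": "drive_tool", "arguments": {
  "increments": [
    {"dz": -0.04},
    {"dz": -0.04},
    {"dx": 0.036, "dy": -0.039},
    {"dx": 0.036, "dy": -0.039},
    {"dx": 0.036, "dy": -0.039},
    {"dx": 0.036, "dy": -0.039},
    {"dx": 0.036, "dy": -0.039},
    {"dx": 0.036, "dy": -0.039},
    {"dx": 0.036, "dy": -0.039},
    {"dx": 0.036, "dy": -0.039},
    {"dx": 0.036, "dy": -0.039},
    {"dx": 0.036, "dy": -0.039},
    {"dx": 0.036, "dy": -0.039},
    {"dx": 0.036, "dy": -0.039},
    {"dx": 0.036, "dy": -0.039},
    {"dx": 0.036, "dy": -0.039},
    {"dx": 0.036, "dy": -0.039},
    {"dx": 0.036, "dy": -0.039},
    {"dx": 0.036, "dy": -0.039},
    {"claw": 0.05}
  ],
  "newtons": 30
}}

```text
schema error: expected keys claw, dx, dy, dz, wx, wy, wz
```

```bash
python3 -c "
from h import *
togo(.587,.304,.12)"
```

```text
t 0.1 pos [ 0.2798 -0.6137  0.2554] togo tool mm [ 660.3 -707.4  136.5] ztool [-8.0e-04  1.4e-03 -1.0e+00] q [ 1.03  0.48  0.02  1.56 -0.01  1.11 -0.08]
```

All keys are needed in each row.

Call:
{"name": "drive_tool", "arguments": {
  "increments": [
    {"claw": 0.05, "dx": 0, "dy": 0, "dz": -0.04, "wx": 0, "wy": 0, "wz": 0},
    {"claw": 0.05, "dx": 0, "dy": 0, "dz": -0.04, "wx": 0, "wy": 0, "wz": 0},
    {"claw": 0.05, "dx": 0.036, "dy": -0.039, "dz": 0, "wx": 0, "wy": 0, "wz": 0},
    {"claw": 0.05, "dx": 0.036, "dy": -0.039, "dz": 0, "wx": 0, "wy": 0, "wz": 0},
    {"claw": 0.05, "dx": 0.036, "dy": -0.039, "dz": 0, "wx": 0, "wy": 0, "wz": 0},
    {"claw": 0.05, "dx": 0.036, "dy": -0.039, "dz": 0, "wx": 0, "wy": 0, "wz": 0},
    {"claw": 0.05, "dx": 0.036, "dy": -0.039, "dz": 0, "wx": 0, "wy": 0, "wz": 0},
    {"claw": 0.05, "dx": 0.036, "dy": -0.039, "dz": 0, "wx": 0, "wy": 0, "wz": 0},
    {"claw": 0.05, "dx": 0.036, "dy": -0.039, "dz": 0, "wx": 0, "wy": 0, "wz": 0},
    {"claw": 0.05, "dx": 0.036, "dy": -0.039, "dz": 0, "wx": 0, "wy": 0, "wz": 0},
    {"claw": 0.05, "dx": 0.036, "dy": -0.039, "dz": 0, "wx": 0, "wy": 0, "wz": 0},
    {"claw": 0.05, "dx": 0.036, "dy": -0.039, "dz": 0, "wx": 0, "wy": 0, "wz": 0}
  ],
  "newtons": 30
}}

```text
t: 1.6
eef_pos: [0.4458, -0.1083, 0.3362]
tool_rot: [0.0, 0.977, 0.212, -0.0]
contact_force: [1.5, -1.1, 0.3]
gripper_width: 0.585
grasp_force: 0.0
```

```bash
python3 -c "
from h import *
togo(.587,.304,.12)"
```

```text
t 1.6 pos [ 0.4458 -0.1083  0.3362] togo tool mm [ 299.5 -316.7  216.1] ztool [-2.e-04 -2.e-04 -1.e+00] q [ 0.44  0.06 -0.35  1.92  0.02  1.16 -1.06]
```

Call:
{"name": "drive_tool", "arguments": {
  "increments": [
    {"claw": 0.05, "dx": 0.037, "dy": -0.039, "dz": 0, "wx": 0, "wy": 0, "wz": 0},
    {"claw": 0.05, "dx": 0.037, "dy": -0.039, "dz": 0, "wx": 0, "wy": 0, "wz": 0},
    {"claw": 0.05, "dx": 0.037, "dy": -0.039, "dz": 0, "wx": 0, "wy": 0, "wz": 0},
    {"claw": 0.05, "dx": 0.037, "dy": -0.039, "dz": 0, "wx": 0, "wy": 0, "wz": 0},
    {"claw": 0.05, "dx": 0.037, "dy": -0.039, "dz": 0, "wx": 0, "wy": 0, "wz": 0},
    {"claw": 0.05, "dx": 0.037, "dy": -0.039, "dz": 0.02, "wx": 0, "wy": 0, "wz": 0},
    {"claw": 0.05, "dx": 0.037, "dy": -0.039, "dz": 0.03, "wx": 0, "wy": 0, "wz": 0},
    {"claw": 0.05, "dx": 0.035, "dy": -0.037, "dz": 0.03, "wx": 0, "wy": 0, "wz": 0},
    {"claw": 0.05, "dx": 0, "dy": 0, "dz": 0.05, "wx": 0, "wy": 0, "wz": 0},
    {"claw": 0.05, "dx": 0, "dy": 0, "dz": 0.05, "wx": 0, "wy": 0, "wz": 0},
    {"claw": 0.05, "dx": 0, "dy": 0, "dz": 0.03, "wx": 0, "wy": 0, "wz": 0},
    {"claw": 0.05, "dx": 0, "dy": 0, "dz": 0, "wx": 0, "wy": 0, "wz": 0}
  ]
}}

```text
t: 3.1
eef_pos: [0.583, 0.2928, 0.1233]
tool_rot: [0.001, 0.977, 0.212, -0.003]
contact_force: [0.5, -0.5, -0.4]
gripper_width: 0.587
grasp_force: 0.0
```

```bash
python3 -c "
from h import *
togo(.587,.304,.046)
p,d=read_camera('side'); np.save('sp1.npy',p); cv2.imwrite('pics/s1.png',cv2.resize(p[140:290,140:350],None,fx=3,fy=3)[...,::-1])"
```

```text
t 3.1 pos [0.583  0.2928 0.1233] togo tool mm [ 8.8 -8.6 77.2] ztool [-0.0053 -0.003  -1.    ] q [-0.21  0.64 -0.5   1.69  0.37  0.92 -1.99]
```

View pics/s1.png

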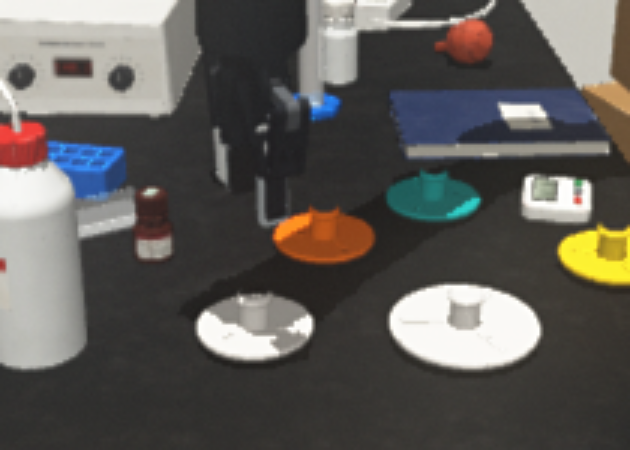

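The side crop shows the open fingers above the small white cover: fingertips near crop (268,215), knob at (255,312). They are slightly to one side, in line with the remaining correction. I'll cross-check the knob and beaker against the side view.

```bash
python3 - <<'E'
from h import *
print(ray("side",140+255/3,140+313/3,.026))
p=np.load("sidep0.npy"); hsv=cv2.cvtColor(p,cv2.COLOR_RGB2HSV); m=((hsv[...,2]>110)&(hsv[...,1]<70)).astype(np.uint8)
w=np.zeros_like(m); w[228:265,200:250]=1
cs=max(cv2.findContours(m*w,0,1)[0],key=cv2.contourArea)[:,0]
lo=cs[:,0].min(),cs[:,0].max(); print(lo,cs[:,1].max(),[ray("side",np.mean(lo),v,.010).round(4) for v in (248,249)])
print([ray("side",u,169,.092).round(4) for u in(208.5,222.5,236)])
E
```

```text
[0.58417006 0.31615399 0.026     ]
(np.int32(205), np.int32(244)) 259 [array([0.5858, 0.3053, 0.01  ]), array([0.5857, 0.3094, 0.01  ])]
[array([0.6364, 0.0193, 0.092 ]), array([0.5971, 0.0201, 0.092 ]), array([0.5592, 0.0208, 0.092 ])]
```

Call:
{"name": "drive_tool", "arguments": {
  "increments": [
    {"claw": 0.05, "dx": 0.009, "dy": -0.009, "dz": 0.0, "wx": 0, "wy": 0, "wz": 0},
    {"claw": 0.05, "dx": 0, "dy": 0, "dz": 0.02, "wx": 0, "wy": 0, "wz": 0},
    {"claw": 0.05, "dx": 0, "dy": 0, "dz": 0.01, "wx": 0, "wy": 0, "wz": 0},
    {"claw": 0.05, "dx": 0, "dy": 0, "dz": 0, "wx": 0, "wy": 0, "wz": 0}
  ]
}}

```text
t: 3.65
eef_pos: [0.5884, 0.3052, 0.0948]
tool_rot: [0.001, 0.977, 0.212, -0.001]
contact_force: [-0.3, -0.4, -0.0]
gripper_width: 0.586
grasp_force: 0.0
```

```bash
python3 -c "
from h import *
togo(.587,.305,.045)"
```

```text
t 3.65 pos [0.5884 0.3052 0.0948] togo tool mm [-1.2 -0.5 49.8] ztool [-0.0022 -0.0016 -1.    ] q [-0.24  0.68 -0.48  1.68  0.39  0.88 -2.02]
```

Call:
{"name": "drive_tool", "arguments": {
  "increments": [
    {"claw": 0.05, "dx": -0.001, "dy": 0, "dz": 0.02, "wx": 0, "wy": 0, "wz": 0},
    {"claw": 0.05, "dx": 0, "dy": 0, "dz": 0.015, "wx": 0, "wy": 0, "wz": 0},
    {"claw": 0.05, "dx": 0, "dy": 0, "dz": 0.01, "wx": 0, "wy": 0, "wz": 0},
    {"claw": 0.05, "dx": 0, "dy": 0, "dz": 0.005, "wx": 0, "wy": 0, "wz": 0},
    {"claw": 0.05, "dx": 0, "dy": 0, "dz": 0, "wx": 0, "wy": 0, "wz": 0},
    {"claw": 0.03, "dx": 0, "dy": 0, "dz": 0, "wx": 0, "wy": 0, "wz": 0},
    {"claw": 0.015, "dx": 0, "dy": 0, "dz": 0, "wx": 0, "wy": 0, "wz": 0},
    {"claw": 0.015, "dx": 0, "dy": 0, "dz": 0, "wx": 0, "wy": 0, "wz": 0},
    {"claw": 0.015, "dx": 0, "dy": 0, "dz": 0, "wx": 0, "wy": 0, "wz": 0}
  ],
  "newtons": 30
}}

```text
t: 4.78
eef_pos: [0.5887, 0.3059, 0.047]
tool_rot: [-0.0, 0.977, 0.212, 0.001]
contact_force: [-1.3, 0.1, 5.5]
gripper_width: 0.266
grasp_force: 29.8
```

```bash
python3 -c "
from h import *
togo(.587,.305,.045); print(get_obs()['grasp_force'])"
```

```text
t 4.775 pos [0.5887 0.3059 0.047 ] togo tool mm [-1.9  0.1  2. ] ztool [ 1.1e-03  7.0e-04 -1.0e+00] q [-0.25  0.74 -0.46  1.7   0.43  0.8  -2.05]
29.83822613954544
```

Call:
{"name": "drive_tool", "arguments": {
  "increments": [
    {"claw": 0.015, "dx": 0, "dy": 0, "dz": -0.01, "wx": 0, "wy": 0, "wz": 0},
    {"claw": 0.015, "dx": 0, "dy": 0, "dz": -0.03, "wx": 0, "wy": 0, "wz": 0},
    {"claw": 0.015, "dx": 0, "dy": 0, "dz": -0.04, "wx": 0, "wy": 0, "wz": 0},
    {"claw": 0.015, "dx": 0, "dy": 0, "dz": -0.04, "wx": 0, "wy": 0, "wz": 0},
    {"claw": 0.015, "dx": 0, "dy": 0, "dz": -0.02, "wx": 0, "wy": 0, "wz": 0},
    {"claw": 0.015, "dx": 0, "dy": 0, "dz": 0, "wx": 0, "wy": 0, "wz": 0}
  ]
}}

```text
t: 5.52
eef_pos: [0.5888, 0.3058, 0.1874]
tool_rot: [-0.0, 0.977, 0.212, 0.001]
contact_force: [-0.4, -0.2, -1.7]
gripper_width: 0.268
grasp_force: 29.5
```

```bash
python3 -c "
from h import *
togo(.60,.0165,.19); print(get_obs()['grasp_force'])
p,d=read_camera('side'); np.save('sp2.npy',p); cv2.imwrite('pics/s2.png',cv2.resize(p[100:280,140:340],None,fx=3,fy=3)[...,::-1])"
```

```text
t 5.525 pos [0.5888 0.3058 0.1874] togo tool mm [-109.7  267.9   -2.8] ztool [ 2.1e-03  9.0e-04 -1.0e+00] q [-0.21  0.58 -0.53  1.62  0.33  1.03 -1.97]
29.461223781108856
```

View pics/s2.png

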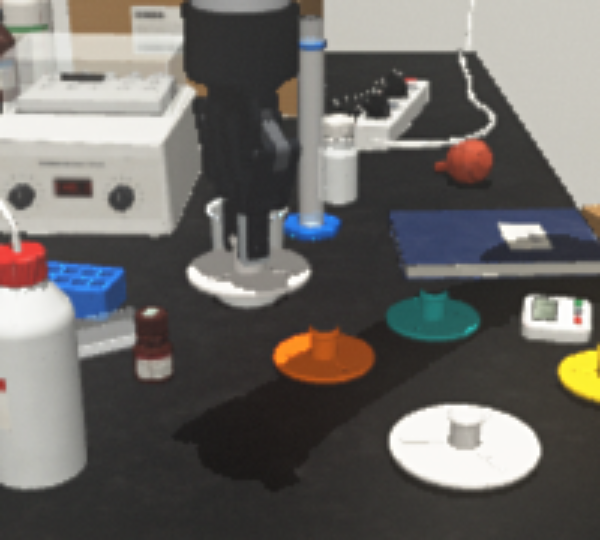

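The side crop shows the cover held level by its knob: flange centre at crop (250,270), step visible below it. Nothing else has moved. Next I carry it over the beaker.

Call:
{"name": "drive_tool", "arguments": {
  "increments": [
    {"claw": 0.015, "dx": -0.01, "dy": 0.025, "dz": 0, "wx": 0, "wy": 0, "wz": 0},
    {"claw": 0.015, "dx": -0.015, "dy": 0.035, "dz": 0, "wx": 0, "wy": 0, "wz": 0},
    {"claw": 0.015, "dx": -0.015, "dy": 0.038, "dz": 0, "wx": 0, "wy": 0, "wz": 0},
    {"claw": 0.015, "dx": -0.015, "dy": 0.038, "dz": 0, "wx": 0, "wy": 0, "wz": 0},
    {"claw": 0.015, "dx": -0.015, "dy": 0.038, "dz": 0, "wx": 0, "wy": 0, "wz": 0},
    {"claw": 0.015, "dx": -0.015, "dy": 0.038, "dz": 0, "wx": 0, "wy": 0, "wz": 0},
    {"claw": 0.015, "dx": -0.015, "dy": 0.035, "dz": 0, "wx": 0, "wy": 0, "wz": 0},
    {"claw": 0.015, "dx": -0.01, "dy": 0.021, "dz": 0, "wx": 0, "wy": 0, "wz": 0},
    {"claw": 0.015, "dx": 0, "dy": 0, "dz": 0.01, "wx": 0, "wy": 0, "wz": 0},
    {"claw": 0.015, "dx": 0, "dy": 0, "dz": 0.01, "wx": 0, "wy": 0, "wz": 0},
    {"claw": 0.015, "dx": 0, "dy": 0, "dz": 0, "wx": 0, "wy": 0, "wz": 0},
    {"claw": 0.015, "dx": 0, "dy": 0, "dz": 0, "wx": 0, "wy": 0, "wz": 0}
  ]
}}

```text
t: 7.08
eef_pos: [0.5993, 0.0173, 0.1661]
tool_rot: [-0.0, 0.977, 0.213, -0.0]
contact_force: [0.4, -0.4, -0.9]
gripper_width: 0.261
grasp_force: 29.5
```

```bash
python3 -c "
from h import *
togo(.6015,.0165,.131); print(get_obs()['grasp_force'])
p,d=read_camera('side'); np.save('sp3.npy',p)
q,d=read_camera('top'); np.save('tp3.npy',q)
a=cv2.resize(p[110:230,172:272],(480,576),interpolation=2); cv2.imwrite('pics/s3.png',a[...,::-1])"
```

```text
t 7.075 pos [0.5993 0.0173 0.1661] togo tool mm [ 1.7  1.7 35.1] ztool [-3.e-04  5.e-04 -1.e+00] q [ 0.24  0.5  -0.5   1.8   0.29  0.92 -1.52]
29.504722952842712
```

View pics/s3.png

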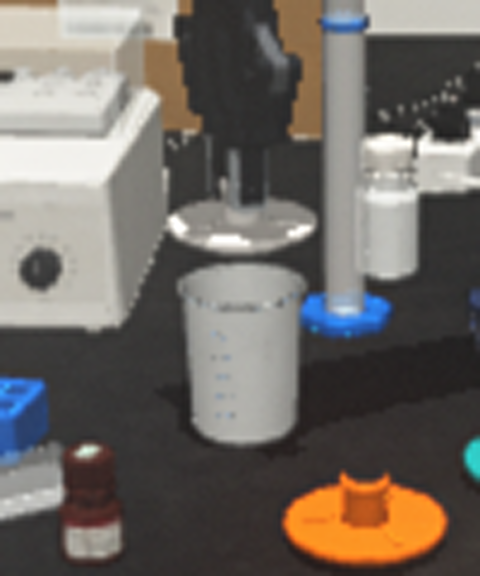

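The side crop shows the cover level over the beaker. Flange centre column is about 241 and rim centre about 242.5 in the crop, so under 1 mm off. I'll lower it slowly with a small correction.

Call:
{"name": "drive_tool", "arguments": {
  "increments": [
    {"claw": 0.015, "dx": 0, "dy": 0.001, "dz": 0.01, "wx": 0, "wy": 0, "wz": 0},
    {"claw": 0.015, "dx": 0, "dy": 0, "dz": 0.01, "wx": 0, "wy": 0, "wz": 0},
    {"claw": 0.015, "dx": 0, "dy": 0, "dz": 0.005, "wx": 0, "wy": 0, "wz": 0},
    {"claw": 0.015, "dx": 0, "dy": 0, "dz": 0.003, "wx": 0, "wy": 0, "wz": 0},
    {"claw": 0.015, "dx": 0, "dy": 0, "dz": 0.002, "wx": 0, "wy": 0, "wz": 0},
    {"claw": 0.015, "dx": 0, "dy": 0, "dz": 0, "wx": 0, "wy": 0, "wz": 0}
  ]
}}

```text
t: 7.92
eef_pos: [0.5998, 0.0151, 0.1363]
tool_rot: [0.0, 0.977, 0.212, 0.0]
contact_force: [-0.2, 0.3, -0.5]
gripper_width: 0.262
grasp_force: 29.5
```

```bash
python3 -c "
from h import *
togo(.60,.016,.131); print(get_obs()['contact_force'])
p,d=read_camera('side')
a=cv2.resize(p[110:230,172:272],(480,576),interpolation=2); cv2.imwrite('pics/s4.png',a[...,::-1])"
```

```text
t 7.925 pos [0.5998 0.0151 0.1363] togo tool mm [ 0.5 -0.7  5.3] ztool [ 1.e-04  0.e+00 -1.e+00] q [ 0.23  0.54 -0.48  1.82  0.32  0.86 -1.54]
[-0.17045599  0.31111656 -0.4917968 ]
```

View pics/s4.png

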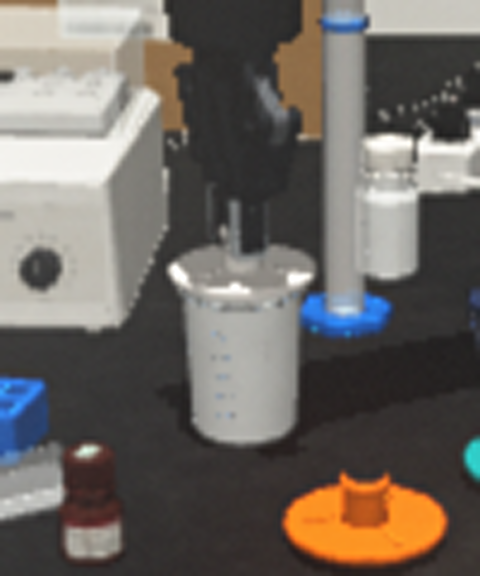

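The crop shows the step inside the mouth (no contact force), with the flange at crop (241,270) about 5 mm above the rim and the beaker unmoved. I'll lower it to touch.

Call:
{"name": "drive_tool", "arguments": {
  "increments": [
    {"claw": 0.015, "dx": 0, "dy": 0, "dz": 0.002, "wx": 0, "wy": 0, "wz": 0},
    {"claw": 0.015, "dx": 0, "dy": 0, "dz": 0.002, "wx": 0, "wy": 0, "wz": 0},
    {"claw": 0.015, "dx": 0, "dy": 0, "dz": 0.001, "wx": 0, "wy": 0, "wz": 0},
    {"claw": 0.015, "dx": 0, "dy": 0, "dz": 0, "wx": 0, "wy": 0, "wz": 0}
  ]
}}

```text
t: 8.48
eef_pos: [0.5997, 0.0152, 0.1312]
tool_rot: [-0.0, 0.977, 0.212, -0.0]
contact_force: [0.4, 0.1, -0.4]
gripper_width: 0.263
grasp_force: 29.5
```

No contact yet, so lower in 1 mm steps.

Call:
{"name": "drive_tool", "arguments": {
  "increments": [
    {"claw": 0.015, "dx": 0, "dy": 0, "dz": 0.001, "wx": 0, "wy": 0, "wz": 0},
    {"claw": 0.015, "dx": 0, "dy": 0, "dz": 0, "wx": 0, "wy": 0, "wz": 0}
  ]
}}

```text
t: 8.72
eef_pos: [0.6001, 0.0152, 0.131]
tool_rot: [0.0, 0.977, 0.212, 0.0]
contact_force: [-1.2, 0.0, 4.4]
gripper_width: 0.264
grasp_force: 29.9
```

Contact: 4.4 N upward. Now release slowly, then retreat straight up.

Call:
{"name": "drive_tool", "arguments": {
  "increments": [
    {"claw": 0.026, "dx": 0, "dy": 0, "dz": 0, "wx": 0, "wy": 0, "wz": 0},
    {"claw": 0.032, "dx": 0, "dy": 0, "dz": 0, "wx": 0, "wy": 0, "wz": 0},
    {"claw": 0.042, "dx": 0, "dy": 0, "dz": 0, "wx": 0, "wy": 0, "wz": 0},
    {"claw": 0.05, "dx": 0, "dy": 0, "dz": 0, "wx": 0, "wy": 0, "wz": 0},
    {"claw": 0.05, "dx": 0, "dy": 0, "dz": 0, "wx": 0, "wy": 0, "wz": 0},
    {"claw": 0.05, "dx": 0, "dy": 0, "dz": -0.01, "wx": 0, "wy": 0, "wz": 0},
    {"claw": 0.05, "dx": 0, "dy": 0, "dz": -0.02, "wx": 0, "wy": 0, "wz": 0},
    {"claw": 0.05, "dx": 0, "dy": 0, "dz": -0.04, "wx": 0, "wy": 0, "wz": 0},
    {"claw": 0.05, "dx": 0, "dy": 0, "dz": -0.05, "wx": 0, "wy": 0, "wz": 0},
    {"claw": 0.05, "dx": 0, "dy": 0, "dz": -0.03, "wx": 0, "wy": 0, "wz": 0},
    {"claw": 0.05, "dx": 0, "dy": 0, "dz": 0, "wx": 0, "wy": 0, "wz": 0}
  ]
}}

```text
t: 10.1
eef_pos: [0.6014, 0.0157, 0.2849]
tool_rot: [0.001, 0.977, 0.212, 0.004]
contact_force: [-0.2, -0.2, -0.4]
gripper_width: 0.585
grasp_force: 0.0
```

```bash
python3 -c "
from h import *
print(get_obs()['contact_force'])
p,d=read_camera('side')
a=cv2.resize(p[110:230,172:272],(480,576),interpolation=2); cv2.imwrite('pics/s5.png',a[...,::-1])"
```

```text
[-0.21220135 -0.21171491 -0.36871635]
```

View pics/s5.png

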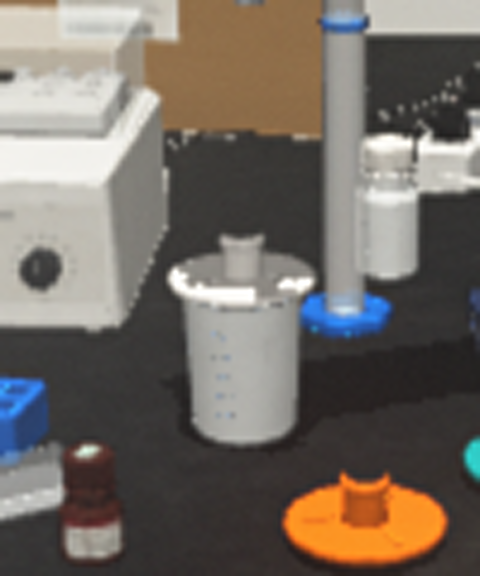

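The crop shows the cover sitting level on the rim, flange at (242,278) and knob upright at (242,255). The beaker is unmoved and the gripper is clear.

```bash
python3 -c "
from station import *
print(hand_in())"
```

```text
the job is handed in; nothing more can be done
None
```

The small white cover is on the beaker, level on the rim in the last picture, with the gripper clear and nothing else touched; I handed the job in at about 10 s (the hand-in gave no verdict).

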